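# Sweep loose bottle caps into the catch tray

## Robot

A 6-joint arm with a two-finger parallel gripper is mounted at the origin on the work surface. World frame = base frame: x ahead of the robot, y to its left, z up, the work surface at z = 0. Lengths are in m, angles in degrees, forces in N, time in s.
With the tool pointing down it reaches from about 0.25 to 0.725 m from the base axis. Payload 9.7 kg.
Tool frame: the origin (TCP) lies between the finger pads; the fingertips stand 19 mm ahead of it and the grasp point (between the pads) is the TCP; z points along the fingers, y is the line along which they close (so a half turn about z gives the same grasp; the last joint's range is limited). The gripper opens to 85 mm and grips with 20 to 120 N. Pads are 22 mm wide; open, the fingers measure 114 mm over their backs; the gripper's body (76 mm by 85 mm) begins 54 mm behind the grasp point. The pads swing forward as they close: fully open they stand 13 mm farther back than shut.
Start: joints at [-67.724, 4.979, 10.078, 95.1, 0, 90], TCP at [0.208, -0.509, 0.25] pointing down, gripper open.
Joint ranges: [-179.16, 179.16], [-48.56, 103.87], [-65.8, 70.77], [-126.05, 130.52], [-82.76, 87.17], [-180, 180]. Speed limits (degrees/s): [127.2, 127.2, 147.25, 180, 180, 180].

## Interface

Orientations are given as [roll, pitch, yaw] about the fixed x, y, z axes, in that order (R = Rz(yaw) Ry(pitch) Rx(roll)).
In Python, from workcell import bot gives the robot as it stands. The module is installed in compiled form; this text tells all that it offers.
- The arm moves only by the shell command python3 -m crank 'ROWS' [OPENING] [FORCE]. ROWS is JSON, a list that holds one entry, the list of rows, each a list of 6 numbers: the shift along the world's x, y, z as a fraction of full scale, then the turn, a rotation vector about the world's x, y, z as a fraction of full scale. In form: [[[x, y, z, wx, wy, wz], ...]]. A call has 1 to 20 rows; each row shifts and turns the commanded pose from where the row before left it; what a row does not reach is not made up. Full scale, the value 1, is 20 mm for a shift and 0.12 rad for a turn. A row lasts 1/12 s, in which the tool goes at most 41.7 mm and 7.16 degrees, less where a joint would pass 70% of its speed; a pose out of reach is approached as far as the arm can. A call with a number of a shift or a turn outside -1 to 1 is refused whole. A call with a gripper value outside its range is refused whole. OPENING is the opening, from 0 (shut) to 1 (fully open), set as the call begins (- or left out, the last holds). The fingers move at their own pace and stop on an object; FORCE is the grip in N (left out, the last holds). Time passes only in rows, so rows that do not move let the fingers close. It gives the time, the measured TCP pose, the force, the opening and the grip force at its end, in the units of the state.
- bot.get_obs(): the state, without advancing time (a new reading comes with each control period).
- bot.camera(name): name is "scene" or "top"; returns the picture (400x640x3 uint8, red, green, blue); there is no depth.
- bot.camera_model(name): a dict with "vertical_fov" (degrees; the focal length in pixels is half the picture's height over the tangent of half this angle, whatever the lens; pixels are square), "cx", "cy" (the principal point, pixels), "R" (3x3) and "t" (3): a world point X has camera coordinates R X + t. Camera axes: x right, y down, z forward; pixel columns grow to the right and rows downward; lengths in m; the calibration is good to about 2 mm. A picture is of the moment at which its call begins. camera_model takes no time and is no camera call.
- bot.job_done(): hands the job in; it is judged then, once.
The state is a dict: "time": time; "q": joint angles; "qd": joint speeds; "joint_efforts": joint torques, N m; "ee_pos": TCP position; "tcp_rot": TCP orientation; "wrist_force": force on the tool from outside, world axes, zero at the start; "torque": the same for the moment, N m; "opening": finger opening in m; "grasp_force": force on a finger pad.
Only numpy, scipy, OpenCV 4.12 (cv2) and the standard library are available. Lean on these libraries where they do the work, as an engineer would, in place of code of your own. Each camera call takes 0.05 s, during which the arm holds its last target. There are 200 camera calls.

## Task

Three black screw caps are lying about on the lab bench: push them with your fingertips, sliding them over the bench through the open front of the steel catch tray until each lies wholly inside it. Do not pick any cap up, and leave the rubber stoppers and everything else standing or lying where they are.

Things in the scene. Friction and masses are not known exactly. Their poses are not given: they have to be found in the camera images.
- tray: steel catch tray fixed to the bench: a low three-sided fence, 180 mm wide and 140 mm deep inside, walls 28 mm high, 4 mm thick. No lip at the open mouth; the floor is flush with the bench, so things slide in. Origin on the bench, mid-mouth; x points level into the tray, y along the mouth (side walls at +-90 mm), z up. The mouth faces roughly -y (the robot's right)
- cap1: loose black plastic screw cap, a plain low disc with a ribbed edge, 40 mm across and 18 mm high, about 20 g (14 to 28 g), lying flat on the bench, free to slide and too squat to tip when pushed low; it tends to ride along on the flat of the closed fingers. Origin at its centre, 9 mm above the bench; z up
- cap2: loose black plastic screw cap, a plain low disc with a ribbed edge, 40 mm across and 18 mm high, about 20 g (14 to 28 g), lying flat on the bench, free to slide and too squat to tip when pushed low; it tends to ride along on the flat of the closed fingers. Origin at its centre, 9 mm above the bench; z up
- cap3: loose black plastic screw cap, a plain low disc with a ribbed edge, 40 mm across and 18 mm high, about 20 g (14 to 28 g), lying flat on the bench, free to slide and too squat to tip when pushed low; it tends to ride along on the flat of the closed fingers. Origin at its centre, 9 mm above the bench; z up
- stopper1: black rubber stopper standing on its wide end among the caps: a tapered plug 28 mm across at the foot, 23 mm at the top, 36 mm high, 30 g. Bystander. Origin at the centre of its underside; z up
- stopper2: black rubber stopper standing on its wide end among the caps: a tapered plug 28 mm across at the foot, 23 mm at the top, 36 mm high, 30 g. Bystander. Origin at the centre of its underside; z up
- bottle: amber glass reagent bottle with black cap, 72 mm across, 150 mm high, standing at the right, away from the work. Bystander. Origin at the centre of its underside; z up
- jar: white plastic jar with black lid, 60 mm across, 80 mm high, standing at the right. Bystander. Origin at the centre of its underside; z up
- beaker: glass beaker, 68 mm across, 85 mm high, standing beyond the work. Bystander. Origin at the centre of its underside; z up
- dish: white porcelain dish, 90 mm across, 30 mm high, standing beyond the work. Bystander. Origin at the centre of its underside; z up
- spoon: steel lab spoon, 170 mm long, lying on the bench to the right of the caps. Bystander. Origin near its middle, on its underside; x along its length, handle to -x

How it is judged (in metres and radians):
At the end, for the whole second after the job is handed in: All three caps lie at rest (under 20 mm/s) inside the tray on the floor (centre lower than 22 mm), each centre between the side walls and at least 17 mm behind the line of the mouth; no other loose thing is more than 20 mm from where it started (x of cap1 in the frame of tray between 0.017 and 0.14 m and y of cap1 in the frame of tray between -0.09 and 0.09 m and height (world z) of each of cap1, cap2, cap3 below 0.022 m and linear speed of each of cap1, cap2, cap3 below 0.02 m/s and x of cap2 in the frame of tray between 0.017 and 0.14 m and y of cap2 in the frame of tray between -0.09 and 0.09 m and x of cap3 in the frame of tray between 0.017 and 0.14 m and y of cap3 in the frame of tray between -0.09 and 0.09 m and distance of each of stopper1, stopper2, bottle, jar, beaker, dish, spoon from where it was at the start of the episode below 0.02 m); the robot touches nothing.
It fails at once if a cap is lifted clear of the bench instead of being slid (height (world z) of any of cap1, cap2, cap3 above 0.025 m).
It fails at once if a stopper or one of the other standing or lying things is shifted by more than 20 mm (distance of any of stopper1, stopper2, bottle, jar, beaker, dish, spoon from where it was at the start of the episode above 0.02 m).
It fails at once if a stopper, the bottle, the jar, the beaker or the dish is tipped (angle between any of stopper1, stopper2, bottle, jar, beaker, dish's own z axis and vertical above 0.5 rad).
It also fails if it takes over 72 s, if anything falls off the work surface, if the arm or the gripper's body presses on something with over 40 N, if the wrist force passes 120 N, or if a joint passes its speed limit or range.

## Working session

There is one attempt and no reset: what is moved stays moved. The work goes in short steps, Python scripts to look and compute and a shell command to move; the robot and the scene stay as the last step left them, time stands still between calls to the robot, and variables do not carry over. Pictures are saved under pics/ and viewed, at most 10 in all, crops included, and the job is handed in when it is done.

```bash
mkdir -p pics
python3 - <<'E'
from workcell import bot
import cv2
for n in("scene","top"):
    cv2.imwrite(f"pics/{n}0.png",bot.camera(n)[:,:,::-1]); print(n,bot.camera_model(n))
print(bot.get_obs())
E
```

```text
scene {'vertical_fov': 52.12899135476785, 'cx': 322.4261103248892, 'cy': 194.54277370580718, 'R': array([[-0.55437442,  0.83213818,  0.01466464],
       [ 0.50903651,  0.35295736, -0.78504963],
       [-0.65844577, -0.4277466 , -0.61925925]]), 't': array([ 0.43174731, -0.2298169 ,  1.27274689])}
top {'vertical_fov': 53.10319261239008, 'cx': 324.4171175461903, 'cy': 201.34732513815283, 'R': array([[-0.02315016, -0.99958476, -0.01715763],
       [-0.99852873,  0.02396067, -0.04864424],
       [ 0.04903515,  0.01600627, -0.99866879]]), 't': array([-0.10602532,  0.59589899,  0.8562126 ])}
{'time': 0.1, 'q': array([-6.77234361e+01,  5.00949759e+00,  1.00393842e+01,  9.51012359e+01,
       -7.02151362e-04,  9.00012571e+01]), 'qd': array([ 0.02235299, -0.01680823,  0.10216791, -0.04674988,  0.0069567 ,
        0.01625349]), 'joint_efforts': array([-7.63739972e-04, -5.21561015e+01,  4.65651834e+01,  1.61734514e-02,
       -5.40579583e-05, -1.59609806e-05]), 'ee_pos': array([ 0.20841755, -0.50877575,  0.2496426 ]), 'tcp_rot': array([-1.79928651e+02,  7.03716278e-04,  2.22753076e+01]), 'wrist_force': array([ 0.01485599, -0.23202437, -0.61196235]), 'torque': array([ 0.04269108,  0.06366016, -0.04166013]), 'grasp_force': 0.0, 'opening': 0.08556095873385487}
```

View pics/top0.png

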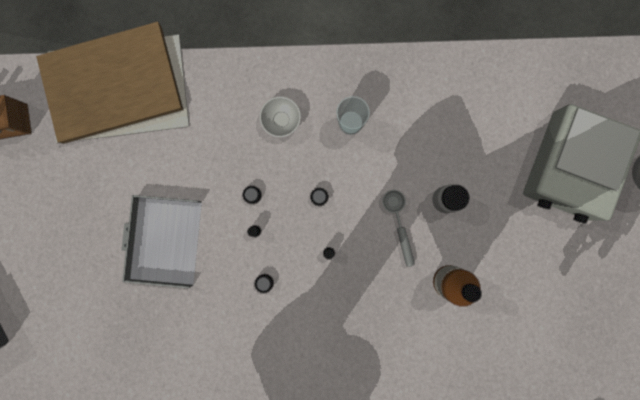

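View pics/scene0.png

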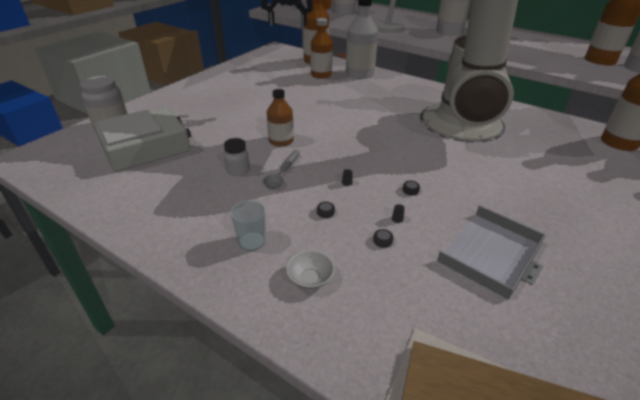

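The top view shows caps at (252,194), (319,196) and (264,283), and stoppers at (254,231) and (329,253). The tray mouth runs from (200,200) to (194,285). In the scene view the caps are at (383,238), (326,209) and (411,187).

```bash
cat > h.py <<'E'
from workcell import bot
import numpy as np, cv2
def PK(n):
    m=bot.camera_model(n); f=200/np.tan(np.radians(m["vertical_fov"]/2))
    K=np.array([[f,0,m["cx"]],[0,f,m["cy"]],[0,0,1]]); return K@np.c_[m["R"],m["t"]]
def at(n,uv,z):
    P=PK(n); H=np.c_[P[:,0],P[:,1],P[:,2]*z+P[:,3]]
    p=np.linalg.solve(H,[*uv,1]); return p[:2]/p[2]
def tri(a,b):
    X=cv2.triangulatePoints(PK("top"),PK("scene"),np.float64(a),np.float64(b)).ravel(); return X[:3]/X[3]
E
python3 - <<'E'
from h import *
np.set_printoptions(precision=4,suppress=True)
T=bot.camera("top");
g=cv2.cvtColor(T,cv2.COLOR_RGB2GRAY)
D={'c1':((252,194),(383,238)),'c2':((319,196),(326,209)),'c3':((264,283),(411,187)),'s1':((254,231),(398,214)),'s2':((329,253),(347,177))}
for k,(a,b) in D.items():
    # refine: dark blob centroid in top
    r=13;w=g[a[1]-r:a[1]+r+1,a[0]-r:a[0]+r+1]; n,l,s,c=cv2.connectedComponentsWithStats((w<62).astype('uint8'))
    i=1+np.argmax(s[1:,4]); x,y,ww,hh=s[i,:4]; uv=(a[0]-r+x+(ww-1)/2,a[1]-r+y+(hh-1)/2)
    print(k,uv,ww,hh,'tri',tri(a,b),'top',at("top",uv,.018 if k[0]=='c' else .03))
for n,p in {'mouthL':(201,200),'mouthR':(194,285),'backL':(135,198),'backR':(125,282)}.items(): print(n,at("top",p,.028))
for n,p in {'jar':(455,198),'spoonbowl':(394,200),'spoonend':(410,265),'dish':(280,118),'beaker':(351,118),'bottle':(458,288)}.items(): print(n,at("top",p,.03))
p=PK("top")@[.208,-.509,.25,1];print(p[:2]/p[2])
a=np.hstack([cv2.resize(T[170:310,110:350],(720,420),interpolation=2)]);cv2.imwrite("pics/crop.png",a[:,:,::-1])
E
```

```text
c1 (np.float64(251.5), np.float64(194.5)) 18 18 tri [0.6131 0.0394 0.0078] top [0.6117 0.0378]
c2 (np.float64(319.0), np.float64(196.5)) 17 18 tri [ 0.6049 -0.1076  0.01  ] top [ 0.6038 -0.1086]
c3 (np.float64(264.0), np.float64(283.0)) 19 19 tri [0.4191 0.0157 0.0091] top [0.4207 0.0136]
s1 (np.float64(254.0), np.float64(230.5)) 13 12 tri [0.5323 0.0347 0.0135] top [0.5338 0.0312]
s2 (np.float64(329.0), np.float64(252.5)) 11 12 tri [ 0.4814 -0.1269  0.0169] top [ 0.4837 -0.1275]
mouthL [0.6018 0.1448]
mouthR [0.4211 0.1613]
backL [0.6095 0.2878]
backR [0.4304 0.3093]
jar [ 0.5929 -0.3974]
spoonbowl [ 0.5917 -0.2683]
spoonend [ 0.4538 -0.2976]
dish [ 0.7748 -0.0286]
beaker [ 0.7705 -0.1816]
bottle [ 0.4037 -0.3963]
[583.3008 440.6264]
```

View pics/crop.png

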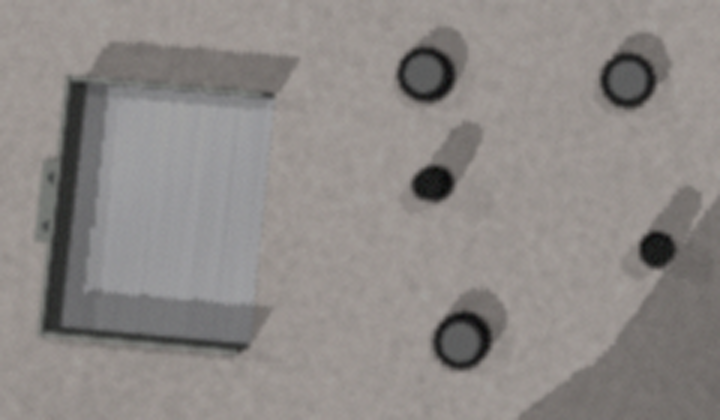

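```bash
python3 -m crank '[[[0.83,1,0,0,0,0.6],[0.83,1,0,0,0,0.6],[0.83,1,0,0,0,0.6],[0.83,1,0,0,0,0.6],[0.83,1,0,0,0,0.6],[0.83,1,0,0,0,0.6],[0.83,1,0,0,0,0.6],[0.83,1,0,0,0,0.6],[0.83,1,0,0,0,0.6],[0.83,1,0,0,0,0.6],[0.83,1,0,0,0,0.6],[0.83,1,0,0,0,0.6],[0.83,1,0,0,0,0.6],[0.83,1,0,0,0,0.6],[0.83,1,0,0,0,0.6],[0.83,1,0,0,0,0.6],[0.83,1,0,0,0,0.6],[0.83,1,0,0,0,0.6],[0.83,1,0,0,0,0.6],[0.83,1,0,0,0,0.6]]]' 0.26
python3 -m crank '[[[0.84,1,0,0,0,0],[0.84,1,0,0,0,0],[0.84,1,0,0,0,0],[0.84,1,0,0,0,0],[0.84,1,0,0,0,0],[0,0,-1,0,0,0],[0,0,-1,0,0,0],[0,0,-1,0,0,0],[0,0,-1,0,0,0],[0,0,-1,0,0,0],[0,0,-1,0,0,0],[0,0,-1,0,0,0],[0,0,-1,0,0,0],[0,0,0,0,0,0],[0,0,0,0,0,0]]]'
```

```text
time: 1.82
ee_pos: [0.5411, -0.1078, 0.25]
tcp_rot: [-180.0, -0.0, 105.0]
wrist_force: [0.7, -0.3, 1.4]
opening: 0.0222
grasp_force: 0.0
time: 3.07
ee_pos: [0.6237, -0.0089, 0.0894]
tcp_rot: [-179.9, -0.0, 104.8]
wrist_force: [-0.1, 0.1, 0.6]
opening: 0.0224
grasp_force: 0.0
```

```bash
python3 -m crank '[[[0,0,-1,0,0,0],[0,0,-1,0,0,0],[0,0,-0.8,0,0,0],[0,0,-0.4,0,0,0],[0,0,0,0,0,0],[-0.1,0.3,0,0,0,0],[-0.1,0.3,0,0,0,0],[-0.1,0.3,0,0,0,0],[-0.1,0.3,0,0,0,0],[-0.1,0.3,0,0,0,0],[-0.1,0.3,0,0,0,0],[-0.1,0.3,0,0,0,0],[-0.1,0.3,0,0,0,0],[-0.1,0.3,0,0,0,0],[-0.1,0.3,0,0,0,0],[0,0,0,0,0,0],[0,0,0,0,0,0]]]'
python3 - <<'E'
from h import *
cv2.imwrite("pics/t1.png",cv2.resize(bot.camera("top")[150:310,110:350],(720,480))[:,:,::-1])
E
```

```text
time: 4.48
ee_pos: [0.6043, 0.0514, 0.0262]
tcp_rot: [-180.0, -0.0, 104.8]
wrist_force: [0.3, 0.1, -0.3]
opening: 0.0221
grasp_force: 0.0
```

View pics/t1.png

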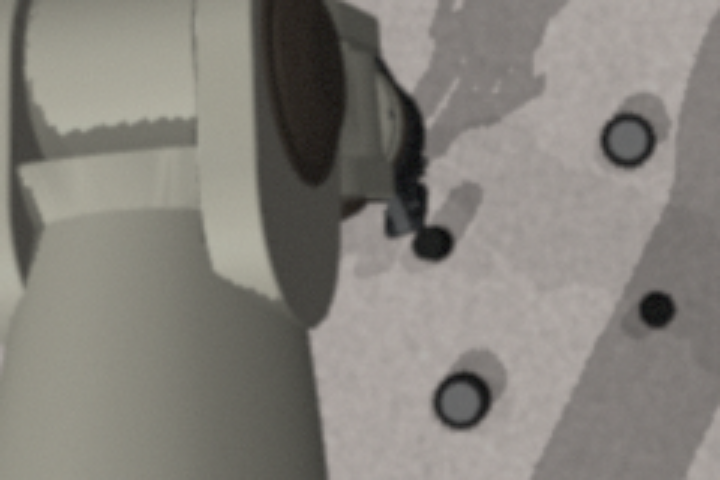

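The arm hides the cap in the top view. Stopper 1 is unmoved at crop (432,243). I'll check with the scene camera.

Run:
```python
from h import *
cv2.imwrite("pics/s1.png",cv2.resize(bot.camera("scene")[120:320,290:560],(756,560))[:,:,::-1])
```

```text
(no output)
```

View pics/s1.png

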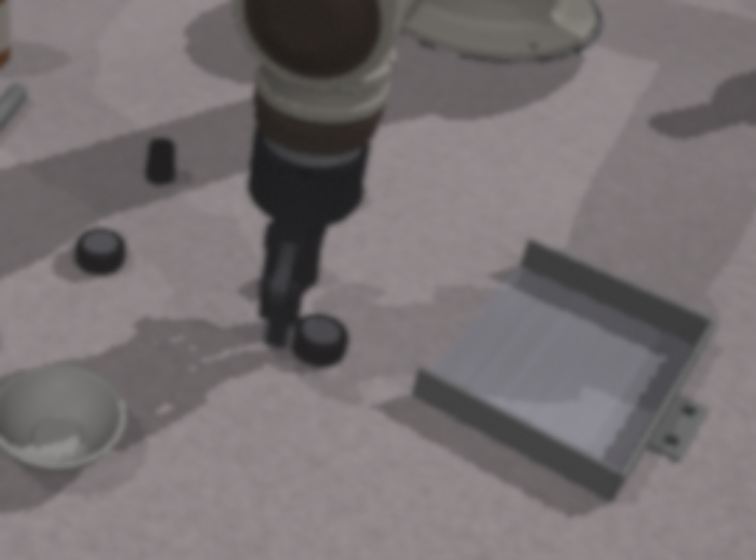

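```bash
python3 -m crank '[[[-0.25,0.5,0,0,0,0],[-0.25,0.5,0,0,0,0],[-0.25,0.5,0,0,0,0],[-0.25,0.5,0,0,0,0],[-0.25,0.5,0,0,0,0],[-0.25,0.5,0,0,0,0],[-0.25,0.5,0,0,0,0],[-0.25,0.5,0,0,0,0],[-0.17,0.5,0,0,0,0],[-0.17,0.5,0,0,0,0],[-0.17,0.5,0,0,0,0],[-0.17,0.5,0,0,0,0],[-0.17,0.5,0,0,0,0],[-0.17,0.5,0,0,0,0],[-0.1,0.3,0,0,0,0],[-0.1,0.3,0,0,0,0],[-0.05,0.15,0,0,0,0],[0,0.1,0,0,0,0],[0,0,0,0,0,0],[0,0,0,0,0,0]]]'
python3 -m crank '[[[0.05,-0.2,0,0,0,0],[0.13,-0.5,0,0,0,0],[0.2,-0.8,0,0,0,0],[0.2,-0.8,0,0,0,0],[0.2,-0.8,0,0,0,0],[0,0,1,0,0,0],[0,0,1,0,0,0],[0,0,1,0,0,0],[0,0,1,0,0,0],[0.4,-1,0.5,0,0,0],[0.4,-1,0,0,0,0],[0.4,-1,0,0,0,0],[0.4,-1,0,0,0,0],[0.4,-1,0,0,0,0],[0.4,-1,0,0,0,0],[0.4,-1,0,0,0,0],[0.4,-1,0,0,0,0],[0,0,0,0,0,0],[0,0,0,0,0,0]]]'
python3 - <<'E'
from h import *
T=bot.camera("top");S=bot.camera("scene")
cv2.imwrite("pics/t2.png",np.hstack([cv2.resize(T[170:310,110:350],(411,240)),cv2.resize(S[120:320,290:560],(324,240))])[:,:,::-1])
E
```

```text
time: 6.25
ee_pos: [0.5392, 0.2079, 0.0262]
tcp_rot: [-180.0, 0.0, 104.8]
wrist_force: [0.1, -0.8, -0.1]
opening: 0.0224
grasp_force: 0.0
time: 7.83
ee_pos: [0.6187, -0.0158, 0.116]
tcp_rot: [-180.0, -0.0, 104.6]
wrist_force: [-0.7, 0.1, 0.6]
opening: 0.022
grasp_force: 0.0
```

View pics/t2.png

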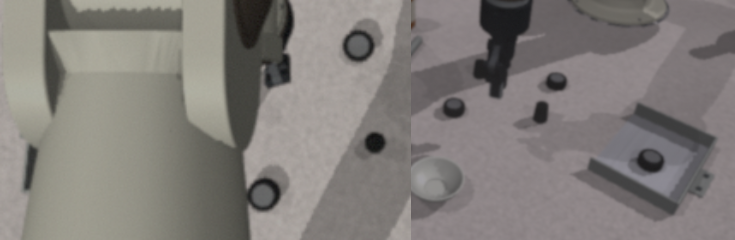

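Cap 1 lies in the middle of the tray, around scene crop (650,160). Cap 2 and stopper 1 are untouched, so cap 2 is next.

```bash
python3 -m crank '[[[-0.02,-1,0,0,0,0],[-0.02,-1,0,0,0,0],[-0.02,-1,0,0,0,0],[-0.02,-1,0,0,0,0],[-0.02,-1,0,0,0,0],[-0.02,-1,0,0,0,0],[-0.02,-1,0,0,0,0],[0,0,0,0,0,0],[0,0,-1,0,0,0],[0,0,-1,0,0,0],[0,0,-1,0,0,0],[0,0,-1,0,0,0],[0,0,-0.5,0,0,0],[0,0,0,0,0,0],[-0.07,0.25,0,0,0,0],[-0.07,0.25,0,0,0,0],[-0.07,0.25,0,0,0,0],[-0.07,0.25,0,0,0,0],[-0.07,0.25,0,0,0,0]]]'
python3 -m crank '[[[0,0.4,0,0,0,0],[0,0.4,0,0,0,0],[0,0.4,0,0,0,0],[0,0.4,0,0,0,0],[0,0.4,0,0,0,0],[0,0.4,0,0,0,0],[0,0.4,0,0,0,0],[0,0.4,0,0,0,0],[0,0.4,0,0,0,0],[0,0.4,0,0,0,0],[0,0.4,0,0,0,0],[0,0.4,0,0,0,0],[0,0.4,0,0,0,0],[0,0.4,0,0,0,0],[0,0.4,0,0,0,0],[0,0.4,0,0,0,0],[0,0.4,0,0,0,0],[0,0.4,0,0,0,0],[0,0.2,0,0,0,0],[0,0,0,0,0,0]]]'
python3 - <<'E'
from h import *
T=bot.camera("top");S=bot.camera("scene")
cv2.imwrite("pics/t3.png",np.hstack([cv2.resize(T[170:310,110:350],(411,240)),cv2.resize(S[120:320,290:560],(324,240))])[:,:,::-1])
E
```

```text
time: 9.52
ee_pos: [0.6092, -0.1283, 0.0273]
tcp_rot: [179.9, 0.0, 104.8]
wrist_force: [-0.5, -0.3, 0.7]
opening: 0.0224
grasp_force: 0.1
time: 11.18
ee_pos: [0.6089, 0.02, 0.0263]
tcp_rot: [180.0, -0.0, 104.8]
wrist_force: [-1.2, -0.5, -0.1]
opening: 0.0221
grasp_force: 0.0
```

View pics/t3.png

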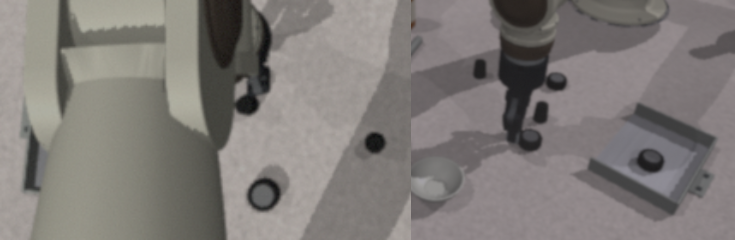

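Cap 2 is nested at scene crop (530,140), and stopper 1 is still standing at (540,112). I'll slant it into the tray, then move to cap 3.

```bash
python3 -m crank '[[[0,0.4,0,0,0,0],[0,0.4,0,0,0,0],[-0.16,0.43,0,0,0,0],[-0.16,0.43,0,0,0,0],[-0.16,0.43,0,0,0,0],[-0.16,0.43,0,0,0,0],[-0.16,0.43,0,0,0,0],[-0.16,0.43,0,0,0,0],[-0.16,0.43,0,0,0,0],[-0.16,0.43,0,0,0,0],[-0.16,0.43,0,0,0,0],[-0.16,0.43,0,0,0,0],[-0.05,0.45,0,0,0,0],[-0.05,0.45,0,0,0,0],[-0.05,0.45,0,0,0,0],[-0.05,0.45,0,0,0,0],[-0.05,0.4,0,0,0,0],[0,0.2,0,0,0,0],[0,0.1,0,0,0,0],[0,0,0,0,0,0]]]'
python3 -m crank '[[[0,0,0,0,0,0],[0.05,-0.2,0,0,0,0],[0.13,-0.5,0,0,0,0],[0.2,-0.8,0,0,0,0],[0.2,-0.8,0,0,0,0],[0.2,-0.8,0,0,0,0],[0,0,1,0,0,0],[0,0,1,0,0,0],[0,0,1,0,0,0],[0,0,1,0,0,0],[0,0,1,0,0,0],[-1,-0.8,0,0,0,-0.5],[-1,-0.8,0,0,0,-0.5],[-1,-0.8,0,0,0,-0.5],[-1,-0.8,0,0,0,-0.5],[-1,-0.8,0,0,0,-0.5],[-1,-0.8,0,0,0,-0.5],[-1,-0.8,0,0,0,-0.5],[-1,-0.8,0,0,0,-0.5],[0,0,0,0,0,0]]]'
```

```text
time: 12.95
ee_pos: [0.5719, 0.1715, 0.0263]
tcp_rot: [180.0, 0.0, 104.8]
wrist_force: [-0.2, -0.4, -0.1]
opening: 0.0222
grasp_force: 0.0
time: 14.62
ee_pos: [0.4248, -0.0214, 0.1266]
tcp_rot: [-180.0, 0.0, 76.9]
wrist_force: [-0.4, 0.1, 0.4]
opening: 0.0223
grasp_force: 0.0
```

```bash
python3 -m crank '[[[-0.75,-0.53,0,0,0,0],[0,0,0,0,0,0],[0,0,-1,0,0,0],[0,0,-1,0,0,0],[0,0,-1,0,0,0],[0,0,-1,0,0,0],[0,0,-0.7,0,0,0],[0,0,-0.3,0,0,0],[0,0,0,0,0,0],[0.05,0.24,0,0,0,0],[0.05,0.24,0,0,0,0],[0.05,0.24,0,0,0,0],[0.05,0.24,0,0,0,0],[0.15,0.42,0,0,0,0],[0.15,0.42,0,0,0,0],[0.15,0.42,0,0,0,0],[0.15,0.42,0,0,0,0],[0,0,0,0,0,0]]]'
python3 - <<'E'
from h import *
T=bot.camera("top");S=bot.camera("scene")
cv2.imwrite("pics/t4.png",np.hstack([cv2.resize(T[170:310,110:350],(411,240)),cv2.resize(S[120:320,290:560],(324,240))])[:,:,::-1])
E
```

```text
time: 16.12
ee_pos: [0.4291, 0.0248, 0.0263]
tcp_rot: [180.0, -0.0, 77.4]
wrist_force: [-0.0, 0.8, -0.1]
opening: 0.0223
grasp_force: 0.0
```

View pics/t4.png

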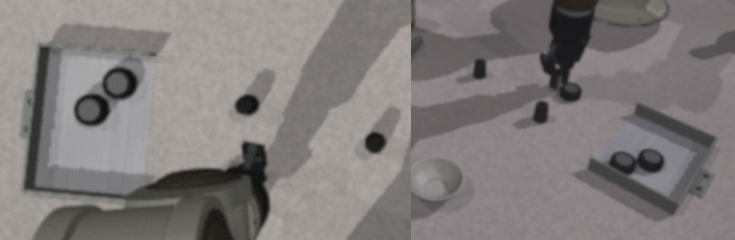

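Caps 1 and 2 are in the tray, at top crop (91,110) and (120,83). Cap 3 is nested at the fingertips, so I'll finish pushing it in.

```bash
python3 -m crank '[[[0.15,0.42,0,0,0,0],[0.15,0.42,0,0,0,0],[0.15,0.42,0,0,0,0],[0.15,0.42,0,0,0,0],[0.15,0.42,0,0,0,0],[0.15,0.42,0,0,0,0],[0.15,0.42,0,0,0,0],[0.15,0.42,0,0,0,0],[0.15,0.42,0,0,0,0],[0.15,0.42,0,0,0,0],[0.15,0.42,0,0,0,0],[0.05,0.42,0,0,0,0],[0.02,0.42,0,0,0,0],[0.02,0.42,0,0,0,0],[0.02,0.42,0,0,0,0],[0.02,0.42,0,0,0,0],[0.02,0.42,0,0,0,0],[0,0.2,0,0,0,0],[0,0.1,0,0,0,0],[0,0,0,0,0,0]]]'
python3 -m crank '[[[0,0,0,0,0,0],[-0.05,-0.2,0,0,0,0],[-0.12,-0.5,0,0,0,0],[-0.19,-0.8,0,0,0,0],[-0.19,-0.8,0,0,0,0],[-0.19,-0.8,0,0,0,0],[0,0,1,0,0,0],[0,0,1,0,0,0],[0,0,1,0,0,0],[0,0,1,0,0,0],[0,0,1,0,0,0],[-0.4,-1,0.3,0,0,0],[-0.4,-1,0.3,0,0,0],[-0.4,-1,0.3,0,0,0],[-0.4,-1,0.3,0,0,0],[-0.4,-1,0.3,0,0,0],[-0.4,-1,0.3,0,0,0],[-0.4,-1,0.3,0,0,0],[0,0,0,0,0,0],[0,0,0,0,0,0]]]'
python3 - <<'E'
from h import *
T=bot.camera("top");S=bot.camera("scene")
cv2.imwrite("pics/t5.png",np.hstack([cv2.resize(T[170:310,110:350],(411,240)),cv2.resize(S[120:320,290:560],(324,240))])[:,:,::-1])
E
```

```text
time: 17.88
ee_pos: [0.4644, 0.1724, 0.0263]
tcp_rot: [-180.0, 0.0, 77.3]
wrist_force: [0.6, 0.0, -0.4]
opening: 0.0224
grasp_force: 0.0
time: 19.55
ee_pos: [0.3932, -0.0312, 0.1686]
tcp_rot: [179.9, -0.0, 77.1]
wrist_force: [0.2, 1.1, -1.1]
opening: 0.0221
grasp_force: 0.0
```

View pics/t5.png

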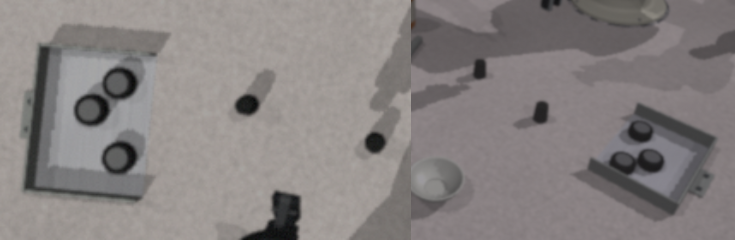

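All three caps lie wholly inside the tray, at top crop (91,110), (120,83) and (119,157). The stoppers are unmoved, and the robot is clear.

```bash
python3 -c "
from workcell import bot
print(bot.job_done())"
```

```text
the job is handed in; nothing more can be done
None
```

I slid all three caps into the tray and handed the job in at about 20 s on the robot's clock; the last pictures show the caps wholly inside and both stoppers where they started, but the hand-in returned no verdict.

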